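# Empty the last rack into the tray and send it on

## Robot

A 6-joint arm with a two-finger parallel gripper is mounted at the origin on the work surface. World frame = base frame: x ahead of the robot, y to its left, z up, the work surface at z = 0. Lengths are in m, angles in degrees, forces in N, time in s.
With the tool pointing down it reaches from about 0.3 to 0.75 m from the base axis. Payload 8.5 kg.
Tool frame: the origin (TCP) lies midway between the tips of the shut fingers; the grasp point (between the pads) lies 19 mm behind it; z points along the fingers, y is the line along which they close (so a half turn about z gives the same grasp; the last joint's range is limited). The gripper opens to 85 mm and grips with 20 to 120 N. Pads are 22 mm wide; open, the fingers measure 114 mm over their backs; the gripper's body (76 mm by 85 mm) begins 54 mm behind the grasp point. The pads swing forward as they close: fully open they stand 13 mm farther back than shut.
Start: joints at [-88.654, 21.807, 74.336, -0, 83.858, -12.336], TCP at [0.13, -0.534, 0.192] pointing down, gripper open.
Joint ranges: [-178.18, 178.18], [-50.72, 133.34], [12.68, 142.11], [-81.47, 261.47], [9.98, 163.14], [-165.26, 165.26]. Speed limits (degrees/s): [136.94, 136.94, 180, 180, 180, 180].

## Interface

Orientations are given as a 3x3 rotation matrix whose columns are the frame's x, y, z axes.
In Python, from rig import observe, optics, order, spotter gives the robot as it stands.
- The arm moves only by the tool move_arm, never from a script. Its argument "series" is text: rows parted by semicolons, each of 5 numbers parted by spaces: the shift along the tool's x, y, z in cm, then the turn about the tool's z in degrees, then the opening, from -1 (shut) to 1 (fully open). A call has 1 to 8 rows; each row is the pose to reach, as a shift and turn from the pose commanded when the call began, along the tool's axes at that moment; what a row does not reach only later rows make up. A row lasts 1/8 s, in which the tool goes at most 62.5 mm and 10.7 degrees, less where a joint would pass 70% of its speed; a pose out of reach is approached as far as the arm can. A call with a gripper value outside its range is refused whole. The fingers move at their own pace and stop on an object; "force" is the grip in N (left out, the last holds). Time passes only in rows, so rows that repeat a pose let the fingers close. It gives the time, the measured TCP pose, the force, the opening and the grip force at its end, in the units of the state.
- observe(): the state, without advancing time (a new reading comes with each control period).
- optics.get_image(name): name is "scene" or "top" or "wrist"; returns a dict with "pixels" (420x560x3 uint8, blue, green, red), "camera_matrix" (3x3 intrinsics, pixels), "rvec" (rotation vector, rad) and "tvec" (3), from world to camera coordinates, as OpenCV has them. Camera axes: x right, y down, z forward; pixel columns grow to the right and rows downward; lengths in m; the calibration is good to about 2 mm. The wrist camera is an equidistant fisheye: a pixel r from the principal point sees the ray r / f radians off the axis. A picture is of the moment at which its call begins. There is no depth.
- order.close_job(): hands the job in; it is judged then, once.
Trained networks look in the newest picture that a camera, given by its name, has taken for a name from the list of things; names that differ only in an ending like _2 or _b are one class to them, and where a whole thing is asked for, a point or a joint stands for the part that bears it (a point fixed in the world has none). Each returns a list of dicts, best first, with "score" (0 to 1); they miss things now and then, are a little off and sometimes report something else, mostly with a low value. They report only what shows in the picture. A call takes as long as a camera call. They do not tell look-alikes from the thing itself.
- spotter.find_in(thing, camera): "point" ([x, y, z] in m, in world coordinates, good to about 4 mm: the middle of the surface that is visible of it).
- spotter.cut_out(thing, camera): "pixels" (420x560 bool, what is visible of it).
- spotter.mark_of(thing, camera): "point" ([x, y, z] in m, in world coordinates, good to about 4 mm: a listed point, or the origin of a listed thing).
The state is a dict: "time_s": time; "q": joint angles; "qvel": joint speeds; "joint_efforts": joint torques, N m; "position": TCP position; "tool_rot": TCP orientation; "ft_force": force on the tool from outside, world axes, zero at the start; "wrist_torque": the same for the moment, N m; "grip_width": finger opening in m; "gripper_force": force on a finger pad.
Only numpy, scipy, OpenCV 4.12 (cv2) and the standard library are available. Lean on these libraries where they do the work, as an engineer would, in place of code of your own. Each camera call takes 0.05 s, during which the arm holds its last target. There are 200 camera calls.

## Task

Lift every green shoe last off its rack hook by the steel loop and stand them all upright on their soles inside the low orange tray, setting each down gently rather than dropping it. When all of them are in, push the loaded tray along the bench until it lies wholly on the black mat and square with it, lasts still standing. Leave the cardboard roll on its hook and everything else on the bench where it is.

Things in the scene. Friction and masses are not known exactly. Their poses are not given: they have to be found in the camera images.
- last_a: green plastic toddler shoe last, 126 mm long, 47 wide, 56 high at the heel, about 160 g. Origin: centre of flat sole's underside; z up, toe to -x. Rigid steel strap loop over the origin (and mass centre): 30 mm wide (y: grip here), 20 deep (x), top at z 104; opening 18 wide, z 56 to 94. Starts hung by the loop on a hook, sole level 151 mm up, toe to the robot. May be absent.
- last_b: green plastic toddler shoe last, 126 mm long, 47 wide, 56 high at the heel, about 160 g. Origin: centre of flat sole's underside; z up, toe to -x. Rigid steel strap loop over the origin (and mass centre): 30 mm wide (y: grip here), 20 deep (x), top at z 104; opening 18 wide, z 56 to 94. Starts hung by the loop on a hook, sole level 151 mm up, toe to the robot. May be absent.
- last_c: green plastic toddler shoe last, 114 mm long, 47 wide, 56 high at the heel, about 160 g. Origin: centre of flat sole's underside; z up, toe to -x. Rigid steel strap loop over the origin (and mass centre): 30 mm wide (y: grip here), 20 deep (x), top at z 104; opening 18 wide, z 56 to 94. Starts hung by the loop on a hook, sole level 151 mm up, toe to the robot. May be absent.
- last_d: green plastic toddler shoe last, 114 mm long, 47 wide, 56 high at the heel, about 160 g. Origin: centre of flat sole's underside; z up, toe to -x. Rigid steel strap loop over the origin (and mass centre): 30 mm wide (y: grip here), 20 deep (x), top at z 104; opening 18 wide, z 56 to 94. Starts hung by the loop on a hook, sole level 151 mm up, toe to the robot. May be absent.
- rack: fixed dark red steel rack. Origin: on bench under mid crossbar (20 mm square, 500 long along y, top z 251; posts at y +-240). Five 8 mm round hooks at y -180, -90, 0, 90, 180 point to its -x: level, bar top z 245, upturned tip at x -99, tip top z 257. Loops hang at about x -75: raise a last 13 to 29 mm (more jams it under the hook), then 40 mm or more to -x.
- tray: loose orange plastic tray, open on top, 160 mm (x) by 350 mm (y), 35 mm high, walls and floor 6 mm thick, about 400 g. Origin: centre of the underside, z up. Slides on the bench with moderate friction.
- mat: thin black rubber outgoing mat let flush into the bench, 210 mm (x) by 400 mm (y), no step at its edge. Origin: its centre; its x and y are those of its short and long sides. The tray may start partly over it.
- roll: bystander: brown ring-shaped cardboard roll, 60 mm outside, 38 mm inside, 20 mm wide, hanging on one of the hooks. Origin: its centre.
- hammer: bystander: hammer lying on the bench, 260 mm. Origin at its underside.
- jar: bystander: amber glue jar, 68 mm across, 100 mm high. Origin at its underside.
- tin: bystander: open steel tack tin, 70 mm across, 45 mm high, under the rack. Origin at its underside.
- insole1: bystander: grey insole, 190 mm long, 4 mm thick, flat on the bench under the rack. Origin at its underside.
- insole2: bystander: grey insole like the other, at the right side of the bench.
- awl: bystander: awl with a handle, 160 mm, lying on the bench. Origin at its underside.
- heel: bystander: wooden heel block, 54 mm across, 40 mm high. Origin at its underside.
Mind the look-alikes: they are no part of the job. What is shaped like the last_b but purple is not meant.

How it is judged (in metres and radians):
On the way, in this order (a step that is already met when the one before it is completed fails the run):
1. every last stands upright in the tray, released (x of last_a in the frame of tray between -0.075 and 0.075 m and y of last_a in the frame of tray between -0.17 and 0.17 m and z of last_a in the frame of tray between 0 and 0.016 m and angle between each of last_a, last_b, last_c, last_d's own z axis and vertical below 0.2 rad and contact force between each of last_a, last_b, last_c, last_d and the fingers below 0.2 N and x of last_b in the frame of tray between -0.075 and 0.075 m and y of last_b in the frame of tray between -0.17 and 0.17 m and z of last_b in the frame of tray between 0 and 0.016 m and x of last_c in the frame of tray between -0.075 and 0.075 m and y of last_c in the frame of tray between -0.17 and 0.17 m and z of last_c in the frame of tray between 0 and 0.016 m and x of last_d in the frame of tray between -0.075 and 0.075 m and y of last_d in the frame of tray between -0.17 and 0.17 m and z of last_d in the frame of tray between 0 and 0.016 m), for 0.2 s.
2. the loaded tray lies wholly on the mat and square with it (all of step 1 and x of tray in the frame of mat between -0.027 and 0.027 m and y of tray in the frame of mat between -0.027 and 0.027 m and angle between the x axis of tray and the x axis of mat, either way round below 0.15 rad), for 0.2 s.
At the end, for the whole second after the job is handed in: Every last present stands in the tray (tilt under 0.2 rad, sole on the tray floor, origin inside the walls), released; the tray's centre is within 27 mm of the mat's centre along each mat side and within 0.15 rad of square; lasts and tray at rest (all of step 2 and linear speed of each of last_a, last_b, last_c, last_d, tray below 0.02 m/s); the robot touches nothing.
It fails at once if a bystander on the bench is moved more than 30 mm (distance of any of hammer, jar, tin, insole1, insole2, awl, heel from where it was at the start of the episode above 0.03 m).
It fails at once if the cardboard roll is knocked off its hook (moved more than 40 mm) (distance of roll from where it was at the start of the episode above 0.04 m).
It fails at once if a last is dropped (over 0.8 m/s with nothing holding it) ((linear speed of last_a above 0.8 m/s and contact force between last_a and the fingers below 0.1 N) or (linear speed of last_b above 0.8 m/s and contact force between last_b and the fingers below 0.1 N) or (linear speed of last_c above 0.8 m/s and contact force between last_c and the fingers below 0.1 N) or (linear speed of last_d above 0.8 m/s and contact force between last_d and the fingers below 0.1 N)).
Of last_a, last_b, last_c, last_d only 3 to 4 are there at a start; the rules pass over those that are not, and their reading is None.
At some moment in a run one of tray may be knocked a few centimetres aside while the robot is not near it.
It also fails if it takes over 210 s, if anything falls off the work surface, if the arm or the gripper's body presses on something with over 40 N, if the wrist force passes 120 N, or if a joint passes its speed limit or range.

## Working session

There is one attempt and no reset: what is moved stays moved. The work goes in short steps, Python scripts to look and compute and a tool call to move; the robot and the scene stay as the last step left them, time stands still between calls to the robot, and variables do not carry over. Pictures are saved under pics/ and viewed, at most 14 in all, crops included, and the job is handed in when it is done.

Besides the shell and the picture viewer there is one more tool, called after ">>>" in YAML: its name, and indented under it one key for each argument. move_arm: Moves the arm, as the interface text tells. Its arguments: {"type":"object","properties":{"series":{"type":"string"},"force":{"type":"number"}},"required":["series"]}

```bash
ls; mkdir -p pics; python3 - <<'E'
from rig import observe, optics, spotter
import cv2, numpy as np
s=observe(); print(s['time_s'],s['position'],np.round(s['tool_rot'],3).tolist(),s['grip_width'])
for n in ['scene','top']:
    im=optics.get_image(n); cv2.imwrite(f'pics/{n}0.png',im['pixels'])
    print(n,im['camera_matrix'],np.ravel(im['rvec']),np.ravel(im['tvec']))
for t in ['last_a','last_c','rack','tray','mat','roll','hammer','jar','tin','insole1','awl','heel']:
  for n in ['scene','top']:
    print(t,n,[(np.round(d['point'],3).tolist(),round(d['score'],2)) for d in spotter.mark_of(t,n)])
E
```

```text
pics
0.0 [ 0.13008684 -0.53402505  0.19100788] [[0.972, 0.237, -0.0], [0.237, -0.972, 0.001], [0.0, -0.001, -1.0]] 0.08534836937811123
scene [[489.39989448   0.         282.73661744]
 [  0.         489.39989448 213.19339273]
 [  0.           0.           1.        ]] [ 1.30564139  2.28989159 -0.88984688] [ 0.27165787 -0.21285332  1.82722443]
top [[478.99032188   0.         284.80845757]
 [  0.         478.99032188 218.20966523]
 [  0.           0.           1.        ]] [ 2.18984006 -2.15292203  0.0869593 ] [0.00992334 0.50657717 1.55028186]
last_a scene [([0.647, 0.042, 0.15], 0.89), ([0.64, -0.048, 0.148], 0.87), ([0.242, 0.269, 0.0], 0.72), ([0.737, 0.135, -0.003], 0.7), ([0.655, 0.221, 0.148], 0.68)]
last_a top [([0.648, 0.045, 0.15], 0.96), ([0.638, -0.047, 0.15], 0.73), ([0.247, 0.266, -0.002], 0.69), ([0.6, 0.48, -0.002], 0.6), ([0.659, 0.228, 0.152], 0.56)]
last_c scene [([0.647, 0.042, 0.15], 0.89), ([0.64, -0.048, 0.148], 0.87), ([0.242, 0.269, 0.0], 0.72), ([0.737, 0.135, -0.003], 0.7), ([0.655, 0.221, 0.148], 0.68)]
last_c top [([0.648, 0.045, 0.15], 0.96), ([0.638, -0.04
[... 419 characters left out ...]
.446, 0.141, 0.002], 0.68)]
hammer scene [([0.371, 0.532, 0.004], 0.8)]
hammer top [([0.367, 0.531, 0.002], 0.63)]
jar scene [([0.598, 0.482, -0.002], 0.62), ([0.419, -0.49, -0.001], 0.41), ([0.653, 0.22, 0.148], 0.32)]
jar top [([0.599, 0.48, -0.004], 0.95)]
tin scene [([0.738, 0.134, -0.002], 0.91), ([0.613, -0.46, -0.004], 0.29)]
tin top [([0.734, 0.136, -0.0], 0.54)]
insole1 scene [([0.614, -0.458, -0.003], 0.76), ([0.68, -0.068, -0.001], 0.68)]
insole1 top [([0.613, -0.464, -0.001], 0.82), ([0.68, -0.068, 0.001], 0.73)]
awl scene [([0.417, -0.487, 0.002], 0.63)]
awl top [([0.416, -0.491, -0.002], 0.61)]
heel scene []
heel top [([0.619, 0.367, 0.002], 0.7), ([0.658, 0.227, 0.152], 0.45)]
```

View pics/scene0.png

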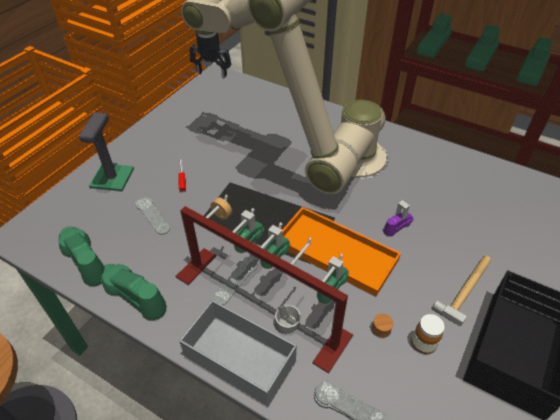

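View pics/top0.png

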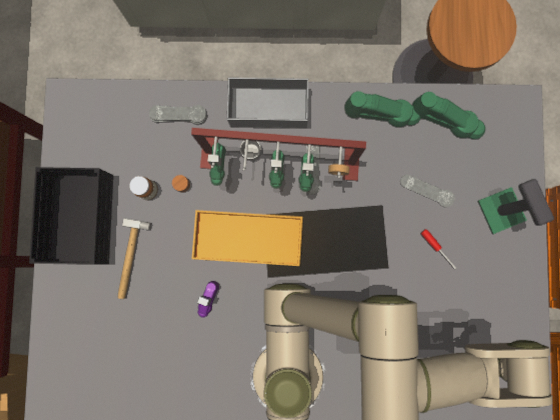

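Scene and top show three green lasts hanging by loops: top px (216,160), (277,167), (307,172); the brown roll is at (340,168) and one hook near (248,150) is empty. The look-alikes are the purple last at top (207,298) and two large dark green shapes at (382,108) and (450,115), which lie on the bench with no loop. None of these fits. The green ones on the hooks do, and I'll confirm them in a crop.

```bash
cat > h.py <<'E'
from rig import observe, optics, spotter, order
import cv2, numpy as np
def cam(im): 
    R=cv2.Rodrigues(np.array(im['rvec'],float))[0]; return R,np.ravel(im['tvec']),np.array(im['camera_matrix'])
def ray(im,uv):
    R,t,K=cam(im); d=np.linalg.inv(K)@[uv[0],uv[1],1]; return -R.T@t, R.T@d
def onz(im,uv,z):
    c,d=ray(im,uv); return c+d*(z-c[2])/d[2]
def tri(rays):
    A=0;b=0
    for c,d in rays:
        d=d/np.linalg.norm(d);P=np.eye(3)-np.outer(d,d);A=A+P;b=b+P@c
    return np.linalg.solve(A,b)
def quad(im,mask,z):
    c=max(cv2.findContours(mask.astype(np.uint8),cv2.RETR_EXTERNAL,cv2.CHAIN_APPROX_NONE)[0],key=cv2.contourArea)
    w=np.array([onz(im,p[0],z)[:2] for p in c],np.float32)
    return cv2.minAreaRect(w)
def orange(im):
    h=cv2.cvtColor(im['pixels'],cv2.COLOR_BGR2HSV); m=cv2.inRange(h,(8,150,90),(24,255,255))
    m=cv2.morphologyEx(m,cv2.MORPH_CLOSE,np.ones((5,5)))
    m[:, :190]=0; m[:,400:]=0; m[:190]=0; m[300:]=0
    return m
def tray():
    im=optics.get_image('top'); r=quad(im,orange(im),0.035); return im,r
E
python3 - <<'E'
from h import *
im,r=tray(); print('tray',r)
h=cv2.cvtColor(im['pixels'],cv2.COLOR_BGR2HSV)
m=(h[...,2]<45).astype(np.uint8); m[:,:303]=0; m[:,395:]=0; m[:195]=0; m[285:]=0
m=cv2.morphologyEx(m,cv2.MORPH_OPEN,np.ones((3,3)))
c=max(cv2.findContours(m,cv2.RETR_EXTERNAL,cv2.CHAIN_APPROX_NONE)[0],key=cv2.contourArea)
print('matquad',[np.round(onz(im,p[0],0)[:2],3).tolist() for p in cv2.approxPolyDP(c,4,True)])
sc=optics.get_image('scene')
a=cv2.resize(im['pixels'][130:205,195:355],None,fx=5,fy=5,interpolation=cv2.INTER_CUBIC)
cv2.imwrite('pics/c1.png',a)
b=cv2.resize(sc['pixels'][190:310,200:360],None,fx=5,fy=5,interpolation=cv2.INTER_CUBIC)
cv2.imwrite('pics/c2.png',b)
for n,i in(('top',im),('scene',sc)):
    print(n,'cam',np.round(-cam(i)[0].T@cam(i)[1],3))
E
```

```text
tray ((0.4405530095100403, 0.13870428502559662), (0.34959152340888977, 0.16136154532432556), 87.35706329345703)Traceback (most recent call last):
  File "<stdin>", line 6, in <module>
ValueError: max() iterable argument is empty
```

```bash
python3 - <<'E'
from h import *
im=optics.get_image('top'); p=im['pixels']; print(p[240,340],p[240,440])
g=p.max(2).astype(int); m=(g<(g[240,340]+g[240,440])/2).astype(np.uint8); m[:,:304]=0; m[:,395:]=0; m[:195]=0; m[285:]=0
m=cv2.morphologyEx(m,cv2.MORPH_OPEN,np.ones((3,3)))
c=max(cv2.findContours(m,cv2.RETR_EXTERNAL,cv2.CHAIN_APPROX_NONE)[0],key=cv2.contourArea)
print('matquad',[(p[0].tolist(),np.round(onz(im,p[0],0)[:2],3).tolist()) for p in cv2.approxPolyDP(c,5,True)])
sc=optics.get_image('scene')
cv2.imwrite('pics/c1.png',cv2.resize(p[130:205,195:355],None,fx=5,fy=5,interpolation=cv2.INTER_CUBIC))
cv2.imwrite('pics/c2.png',cv2.resize(sc['pixels'][190:310,200:360],None,fx=5,fy=5,interpolation=cv2.INTER_CUBIC))
for n,i in(('top',im),('scene',sc)):
    print(n,'cam',np.round(-cam(i)[0].T@cam(i)[1],3))
E
```

```text
[45 49 54] [130 131 136]
matquad [([382, 206], [0.555, -0.304]), ([304, 211], [0.534, -0.045]), ([304, 274], [0.325, -0.048]), ([387, 268], [0.349, -0.321])]
top cam [0.366 0.003 1.589]
scene cam [1.334 0.476 1.205]
```

View pics/c1.png

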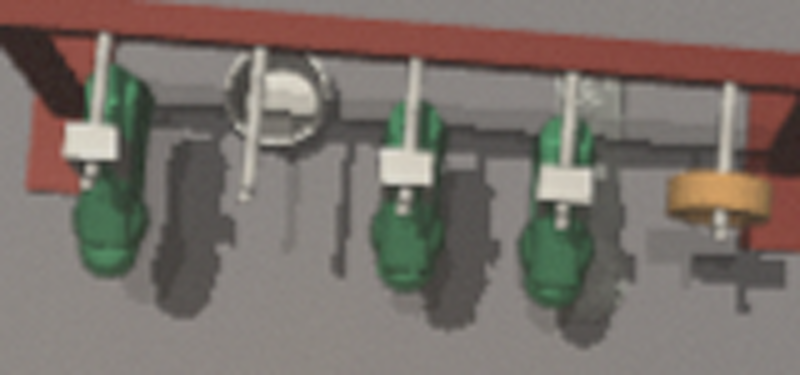

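View pics/c2.png

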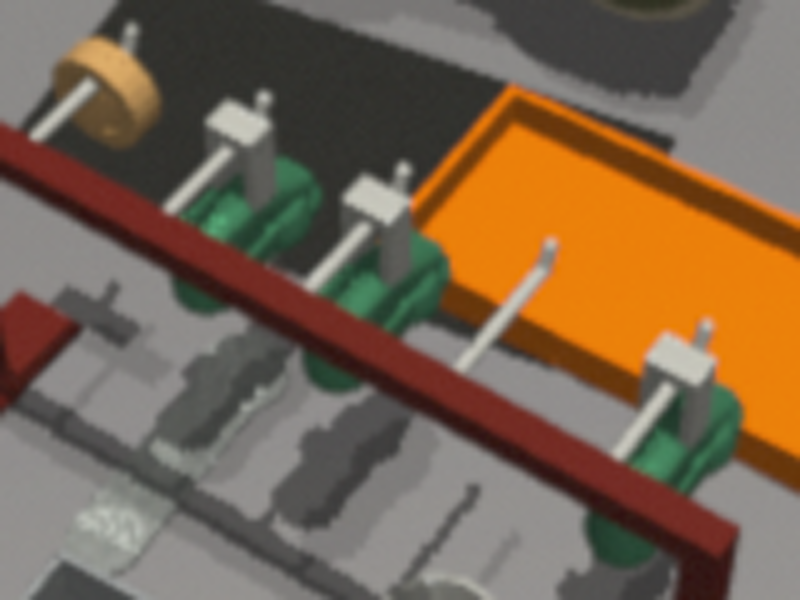

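The crops show green lasts with light-grey strap loops. In the top view the loop tops are at about (213,158), (276,163) and (308,167), and in the scene view at (336,262), (275,230) and (248,214). All three are targets.

```bash
cat >> h.py <<'E'
def go(x,y,z,yaw):
    s=observe(); R=s['tool_rot']; d=R.T@(np.array([x,y,z])-s['position'])*100
    cy=np.degrees(np.arctan2(R[1,0],R[0,0])); print('to',(x,y,z,yaw),'shift',np.round(d,1),'turn',round(cy-yaw,1),'t',s['time_s'],'at',np.round(s['position'],3),'yaw',round(cy,1))
E
python3 - <<'E'
from h import *
t=optics.get_image('top'); s=optics.get_image('scene'); P=[]
for k,a,b in(('A',(91,141),(680,360)),('B',(406,167),(377,199)),('C',(566,185),(240,123))):
    u=(np.array(a)+.5)/5-.5+[195,130]; v=(np.array(b)+.5)/5-.5+[200,190]
    X=tri([ray(t,u),ray(s,v)]); P.append(X); print(k,np.round(X,4), np.round(onz(t,u,.255),4), np.round(onz(s,v,.255),4))
d=P[0]-P[2]; print('rack yaw',np.degrees(np.arctan2(-d[0],d[1])))
go(.55,-.047,.35,-4)
E
```

```text
A [0.6551 0.2227 0.2516] [0.654  0.2232 0.255 ] [0.6581 0.2226 0.255 ]
B [0.6428 0.0436 0.2524] [0.6418 0.0444 0.255 ] [0.6451 0.0438 0.255 ]
C [ 0.634  -0.0468  0.2514] [ 0.6329 -0.0461  0.255 ] [ 0.6369 -0.0454  0.255 ]
rack yaw -4.494061261168205
to (0.55, -0.047, 0.35, -4) shift [ 52.3 -37.4 -15.8] turn 17.7 t 1.55 at [ 0.13  -0.534  0.192] yaw 13.7
```

>>> move_arm:
  series: "4 -3 -3 5 0.5; 9 -7 -5 10 0.5; 14 -11 -7 18 0.5; 19 -14 -9 18 0.5; 24 -17 -11 18 0.5; 29 -21 -13 18 0.5; 34 -25 -15 18 0.5; 39 -29 -16 18 0.5"

```text
time_s: 2.55
position: [0.4302, -0.1732, 0.3492]
tool_rot: [[0.997, -0.076, 0.001], [-0.076, -0.997, -0.001], [0.001, 0.001, -1.0]]
ft_force: [0.8, -0.8, 0.2]
grip_width: 0.0641
gripper_force: 0.0
```

```bash
python3 -c "
from h import *
print(observe()['grip_width']);go(.643,.044,.33,-4.5)"
```

```text
0.06410683014207548
to (0.643, 0.044, 0.33, -4.5) shift [ 19.6 -23.3   1.9] turn 0.2 t 2.55 at [ 0.43  -0.173  0.349] yaw -4.3
```

>>> move_arm:
  series: "4 -5 0 0 0.5; 8 -10 0 0 0.5; 12 -15 0 0 0.5; 16 -20 1 0 0.5; 19.6 -23.3 1.9 0.2 0.5; 19.6 -23.3 1.9 0.2 0.5; 19.6 -23.3 1.9 0.2 0.5"

```text
time_s: 3.42
position: [0.642, 0.0425, 0.3293]
tool_rot: [[0.997, -0.079, -0.0], [-0.079, -0.997, -0.0], [-0.0, 0.0, -1.0]]
ft_force: [-0.5, -1.0, -0.4]
grip_width: 0.0644
gripper_force: 0.0
```

```bash
python3 -c "
from h import *
w=optics.get_image('wrist');cv2.imwrite('pics/w1.png',w['pixels'])
R,t,K=cam(w);print(K,np.round(-R.T@t,3),np.round(R,2).tolist())
def pw(X):
    c=R@np.array(X)+t;r=np.hypot(c[0],c[1]);th=np.arctan2(r,c[2]);return [K[0,2]+K[0,0]*th*c[0]/r,K[1,2]+K[1,1]*th*c[1]/r]
print(pw([.643,.044,.255]),pw([.655,.223,.255]),pw([.635,-.046,.255]))
go(.643,.044,.225,-4.5)"
```

```text
[[325.1922621    0.         282.59467332]
 [  0.         325.1922621  204.31652979]
 [  0.           0.           1.        ]] [0.722 0.035 0.512] [[-0.08, -1.0, -0.0], [-0.95, 0.08, 0.31], [-0.31, 0.03, -0.95]]
[np.float64(280.1506870780492), np.float64(200.24337166441518)] [np.float64(89.8088470750287), np.float64(203.14149002280328)] [np.float64(385.9181244499614), np.float64(201.2391270530615)]
to (0.643, 0.044, 0.225, -4.5) shift [ 0.1 -0.2 10.5] turn -0.1 t 3.475 at [0.642 0.042 0.33 ] yaw -4.6
```

View pics/w1.png

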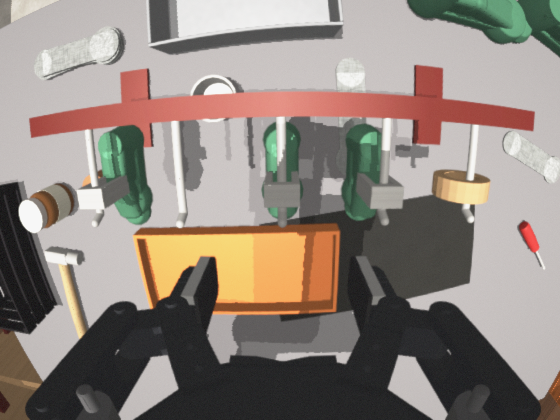

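Wrist view: loop B is at (282,195), centred between the fingers and close to the predicted (280,200). C is at (380,192), A at (100,195) and the roll at (461,185). I'm descending on B.

>>> move_arm:
  series: "0.1 -0.1 4 0 0.5; 0.1 -0.1 8 0 0.5; 0.1 -0.1 10.5 0 0.5; 0.1 -0.1 10.5 0 0.5; 0.1 -0.1 10.5 0 -0.5; 0.1 -0.1 10.5 0 -0.7; 0.1 -0.1 10.5 0 -0.8; 0.1 -0.1 10.5 0 -0.8"
  force: 30

```text
time_s: 4.47
position: [0.6433, 0.0437, 0.2245]
tool_rot: [[0.997, -0.079, 0.0], [-0.079, -0.997, -0.0], [0.0, -0.0, -1.0]]
ft_force: [-0.2, -0.4, 0.4]
grip_width: 0.0083
gripper_force: 0.0
```

```bash
python3 -c "
from h import *
w=optics.get_image('wrist')['pixels'];s=optics.get_image('scene')['pixels']
a=cv2.resize(w[60:340,160:440],(400,400));b=cv2.resize(s[170:290,230:350],(400,400),interpolation=cv2.INTER_CUBIC)
cv2.imwrite('pics/w2.png',np.hstack([a,b]));print(observe()['grip_width'],observe()['gripper_force'])"
```

```text
0.00821385791831498 0.0
```

View pics/w2.png

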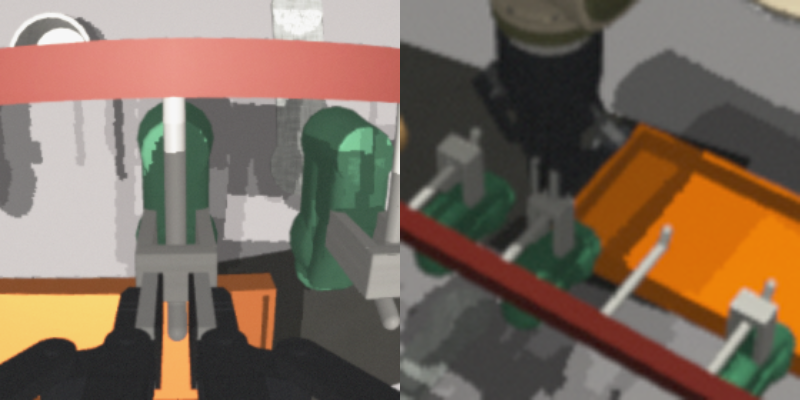

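```bash
python3 -c "
from h import *
w=optics.get_image('wrist');s=optics.get_image('scene')
def pw(X):
    R,t,K=cam(w);c=R@np.array(X)+t;r=np.hypot(c[0],c[1]);th=np.arctan2(r,c[2]);return np.array([K[0,2]+K[0,0]*th*c[0]/r,K[1,2]+K[1,1]*th*c[1]/r])
def ps(X):
    R,t,K=cam(s);c=K@(R@np.array(X)+t);return c[:2]/c[2]
o=observe();R=o['tool_rot'];p=o['position']
print(np.round(p,4),np.round(R,3).tolist())
for n,q in (('tcp',[0,0,0]),('grasp',[0,0,-.019]),('padL',[0,.004,-.019]),('padR',[0,-.004,-.019]),('p+15',[0,.015,-.019]),('p-15',[0,-.015,-.019]),('looptop',[0,0,-.027])):
    X=p+R@np.array(q); print(n,np.round((pw(X)-[160,60])*400/280),np.round((ps(X)-[230,170])*400/120))
cv2.imwrite('pics/w3.png',cv2.resize(w['pixels'][190:330,190:375],None,fx=4.2,fy=4.2,interpolation=cv2.INTER_CUBIC))
"
```

```text
[0.6433 0.0437 0.2242] [[0.997, -0.079, 0.0], [-0.079, -0.997, 0.0], [0.0, -0.0, -1.0]]
tcp [174. 253.] [152. 222.]
grasp [174. 273.] [151. 206.]
padL [184. 273.] [147. 204.]
padR [164. 273.] [156. 209.]
p+15 [212. 273.] [136. 198.]
p-15 [135. 273.] [167. 215.]
looptop [174. 282.] [151. 200.]
```

View pics/w3.png

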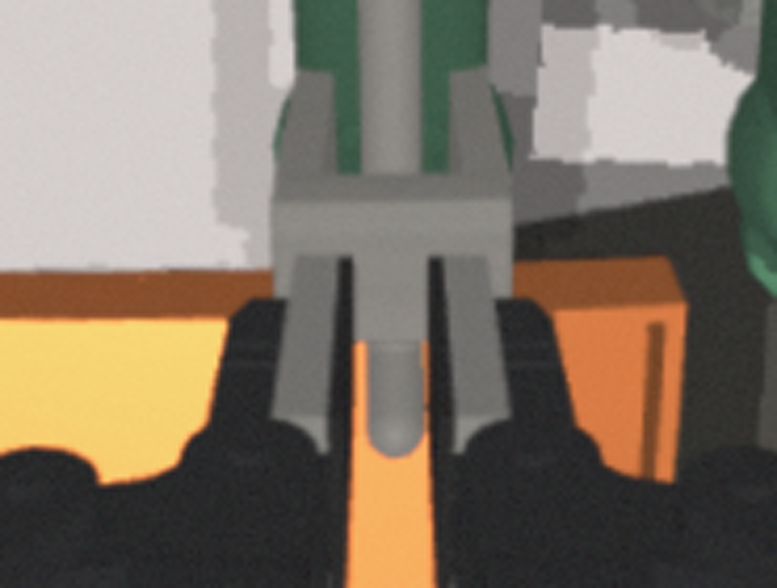

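```bash
python3 -c "
from h import *
s=optics.get_image('scene')
def ps(X):
    R,t,K=cam(s);c=K@(R@np.array(X)+t);return c[:2]/c[2]
y=np.array([.237,-.972,0])
for dz in (0,.013,.03,.045,.06):
  print(dz,[np.round((ps(np.array([.13,-.534,.191+dz])+k*.05*y)-[170,0])*5) for k in(-1,0,1)])
cv2.imwrite('pics/s3.png',cv2.resize(cv2.imread('pics/scene0.png')[0:110,170:270],None,fx=5,fy=5,interpolation=cv2.INTER_CUBIC))
"
```

```text
0 [array([281., 451.]), array([217., 439.]), array([154., 428.])]
0.013 [array([279., 435.]), array([215., 424.]), array([152., 413.])]
0.03 [array([277., 415.]), array([213., 403.]), array([149., 392.])]
0.045 [array([275., 396.]), array([210., 385.]), array([146., 374.])]
0.06 [array([273., 378.]), array([208., 367.]), array([144., 356.])]
```

View pics/s3.png

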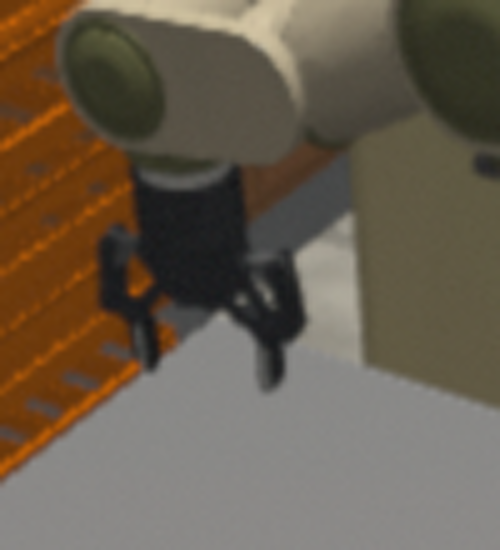

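The scene crop shows the open fingertips at (150,368) and (270,390). That is about 45 mm above where the reported TCP would put them, so the real shut tips sit roughly 33 mm above the reported TCP. The wrist view agrees: the pads closed just above the loop. I'll descend 33 mm more and regrip.

>>> move_arm:
  series: "0 0 -1 0 0.5; 0 0 -1 0 0.5; 0 0 -1 0 0.5; 0 0 1.5 0 0.5; 0 0 3.3 0 0.5; 0 0 3.3 0 0.5; 0 0 3.3 0 -0.3; 0 0 3.3 0 -0.8"
  force: 30

```text
time_s: 5.72
position: [0.6437, 0.0436, 0.1922]
tool_rot: [[0.997, -0.079, 0.002], [-0.079, -0.997, -0.0], [0.002, -0.0, -1.0]]
ft_force: [0.7, 2.7, 3.2]
grip_width: 0.0293
gripper_force: 32.2
```

>>> move_arm:
  series: "0 0 0 0 -0.8; 0 0 0 0 -0.8"

```text
time_s: 5.98
position: [0.6437, 0.0437, 0.1922]
tool_rot: [[0.997, -0.079, 0.002], [-0.079, -0.997, -0.0], [0.002, -0.0, -1.0]]
ft_force: [-0.6, 0.3, 5.9]
grip_width: 0.0295
gripper_force: 32.3
```

>>> move_arm:
  series: "0 0 -1 0 -0.8; 0 0 -2 0 -0.8; 0 0 -2.1 0 -0.8; -2 0 -2.1 0 -0.8; -5 0 -2.1 0 -0.8; -9 0 -2.1 0 -0.8; -14 0 -2.1 0 -0.8; -14 0 -2.1 0 -0.8"
  force: 50

```text
time_s: 6.98
position: [0.5007, 0.0552, 0.2124]
tool_rot: [[0.997, -0.078, -0.002], [-0.078, -0.997, 0.0], [-0.002, -0.0, -1.0]]
ft_force: [0.6, 0.4, -1.6]
grip_width: 0.0291
gripper_force: 50.4
```

```bash
python3 - <<'E'
from h import *
im,r=tray(); print(r)
for t in ['last_a']:
  for n in ['scene','top']:
    print(n,[(np.round(d['point'],3).tolist(),round(d['score'],2)) for d in spotter.mark_of(t,n)])
print([np.round(d['point'],3).tolist() for d in spotter.mark_of('tray','top')],[np.round(d['point'],3).tolist() for d in spotter.mark_of('tray','scene')])
E
```

```text
((0.44574597477912903, 0.24724802374839783), (0.13260039687156677, 0.1562483012676239), 87.9979248046875)
scene [([0.246, 0.266, 0.002], 0.94), ([0.655, 0.226, 0.15], 0.62), ([0.648, 0.043, 0.152], 0.56)]
top [([0.244, 0.262, 0.0], 0.89), ([0.661, 0.225, 0.151], 0.65), ([0.501, 0.056, 0.168], 0.61)]
[[0.446, 0.14, 0.008]] [[0.44, 0.14, -0.003]]
```

>>> move_arm:
  series: "-3 0.5 2 -1 -0.8; -6.1 1.1 5 -2 -0.8; -6.1 1.1 9 -2 -0.8; -6.1 1.1 12.5 -2 -0.8; -6.1 1.1 15 -2 -0.8; -6.1 1.1 15.5 -2 -0.8; -6.1 1.1 15.9 -2 -0.8; -6.1 1.1 15.9 -2 -0.8"

```text
time_s: 8.22
position: [0.4426, 0.0484, 0.0537]
tool_rot: [[0.999, -0.044, 0.001], [-0.044, -0.999, -0.0], [0.001, 0.0, -1.0]]
ft_force: [0.4, -0.1, -2.6]
grip_width: 0.0288
gripper_force: 50.3
```

```bash
python3 - <<'E'
from h import *
print(observe()['ft_force'])
s=optics.get_image('scene')['pixels'];w=optics.get_image('wrist')['pixels']
a=cv2.resize(w[60:340,160:440],(400,400));b=cv2.resize(s[150:300,230:380],(400,400),interpolation=cv2.INTER_CUBIC)
cv2.imwrite('pics/p4.png',np.hstack([a,b]))
E
```

```text
[ 0.36962161 -0.137654   -2.57034928]
```

View pics/p4.png

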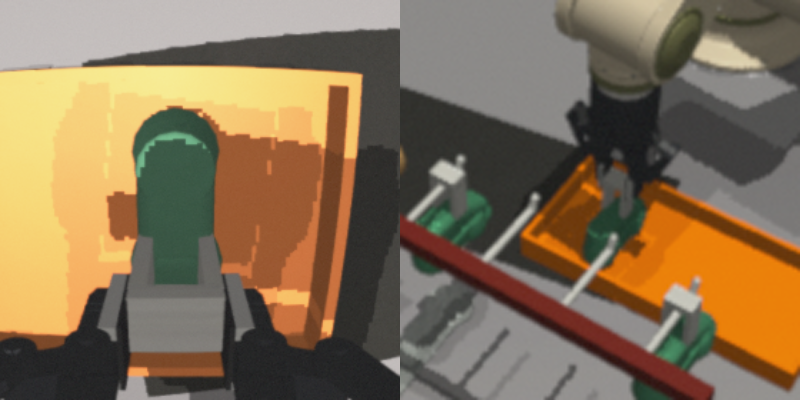

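The last is upright inside the tray outline, in the scene half at (612,232), and clear of the walls. I'm lowering it to contact.

>>> move_arm:
  series: "0 0 0.2 0 -0.8; 0 0 0.4 0 -0.8; 0 0 0.5 0 -0.8; 0 0 0.5 0 -0.8"

```text
time_s: 8.82
position: [0.442, 0.0485, 0.0481]
tool_rot: [[0.999, -0.044, -0.0], [-0.044, -0.999, 0.0], [-0.0, -0.0, -1.0]]
ft_force: [0.6, 0.3, -2.4]
grip_width: 0.0293
gripper_force: 50.3
```

>>> move_arm:
  series: "0 0 0.1 0 -0.8; 0 0 0.2 0 -0.8; 0 0 0.2 0 -0.8"

```text
time_s: 9.2
position: [0.4417, 0.0485, 0.0476]
tool_rot: [[0.999, -0.044, 0.0], [-0.044, -0.999, -0.0], [0.0, 0.0, -1.0]]
ft_force: [-8.9, 0.7, 19.9]
grip_width: 0.0292
gripper_force: 53.3
```

>>> move_arm:
  series: "0 0 -0.1 0 -0.8; 0 0 -0.1 0 -0.2; 0 0 -0.1 0 0.1; 0 0 -0.1 0 0.2; 0 0 -0.1 0 0.2; 0 0 -3 0 0.2; 0 0 -8 0 0.2; 0 0 -14 0 0.2"

```text
time_s: 10.2
position: [0.4414, 0.0486, 0.1873]
tool_rot: [[0.999, -0.044, -0.002], [-0.044, -0.999, 0.0], [-0.002, -0.0, -1.0]]
ft_force: [0.0, -1.1, 1.0]
grip_width: 0.0514
gripper_force: 0.0
```

```bash
python3 - <<'E'
from h import *
for n in ['scene','top']:
    print(n,[(np.round(d['point'],3).tolist(),round(d['score'],2)) for d in spotter.mark_of('last_a',n)])
    print([np.round(d['point'],3).tolist() for d in spotter.mark_of('tray',n)])
print(observe()['grip_width']);go(.635,-.046,.28,-4.5)
E
```

```text
scene [([0.656, 0.223, 0.148], 0.97), ([0.244, 0.264, 0.001], 0.76), ([0.448, 0.046, 0.012], 0.68), ([0.637, -0.047, 0.152], 0.63)]
[[0.441, 0.14, -0.0]]
top [([0.244, 0.262, 0.0], 0.89), ([0.661, 0.225, 0.151], 0.65), ([0.501, 0.056, 0.168], 0.61)]
[[0.446, 0.14, 0.008]]
0.051437816885532714
to (0.635, -0.046, 0.28, -4.5) shift [19.7  8.6 -9.3] turn 2.0 t 10.4 at [0.442 0.049 0.187] yaw -2.5
```

>>> move_arm:
  series: "2 1 -5 1 0.2; 6 3 -9.3 2 0.2; 12 6 -9.3 2 0.2; 17 8 -9.3 2 0.2; 19.7 8.6 -9.3 2 0.2; 19.7 8.6 -9.3 2 0.2; 19.7 8.6 -9.3 2 0.2; 19.7 8.6 -9.3 2 0.2"

```text
time_s: 11.4
position: [0.6343, -0.0456, 0.2794]
tool_rot: [[0.997, -0.078, -0.0], [-0.078, -0.997, 0.0], [-0.0, -0.0, -1.0]]
ft_force: [-0.3, 0.3, -0.3]
grip_width: 0.0511
gripper_force: 0.0
```

```bash
python3 - <<'E'
from h import *
w=optics.get_image('wrist')
print([(np.round(d['point'],3).tolist(),round(d['score'],2)) for d in spotter.mark_of('last_a','wrist')])
go(.635,-.046,.192,-4.5)
E
```

```text
[([0.657, 0.224, 0.15], 0.88), ([0.634, -0.047, 0.153], 0.88), ([0.442, 0.05, 0.007], 0.73), ([0.242, 0.266, -0.0], 0.6)]
to (0.635, -0.046, 0.192, -4.5) shift [0.  0.  8.8] turn 0.0 t 11.5 at [ 0.635 -0.046  0.28 ] yaw -4.5
```

>>> move_arm:
  series: "0 0 3 0 0.2; 0 0 6 0 0.2; 0 0 8 0 0.2; 0 0 8.8 0 0.2; 0 0 8.8 0 0.2; 0 0 8.8 0 -0.4; 0 0 8.8 0 -0.8; 0 0 8.8 0 -0.8"
  force: 40

```text
time_s: 12.5
position: [0.6355, -0.0461, 0.1924]
tool_rot: [[0.997, -0.079, 0.002], [-0.079, -0.997, -0.0], [0.002, 0.0, -1.0]]
ft_force: [0.7, 0.2, 6.0]
grip_width: 0.0289
gripper_force: 40.7
```

>>> move_arm:
  series: "0 0 0 0 -0.8; 0 0 -1 0 -0.8; 0 0 -2 0 -0.8; 0 0 -2.1 0 -0.8; -2 0 -2.1 0 -0.8; -5 0 -2.1 0 -0.8; -9 0 -2.1 0 -0.8; -14 0 -2.1 0 -0.8"
  force: 50

```text
time_s: 13.5
position: [0.4943, -0.035, 0.2118]
tool_rot: [[0.997, -0.079, -0.0], [-0.079, -0.997, 0.0], [-0.0, -0.0, -1.0]]
ft_force: [0.1, -1.2, -0.4]
grip_width: 0.0291
gripper_force: 49.4
```

```bash
python3 - <<'E'
from h import *
for n in ['scene','top']:
    optics.get_image(n)
    print(n,[(np.round(d['point'],3).tolist(),round(d['score'],2)) for d in spotter.mark_of('last_a',n)])
    print([np.round(d['point'],3).tolist() for d in spotter.mark_of('tray',n)])
go(.442,.139,.22,-2.6)
E
```

```text
scene [([0.656, 0.226, 0.15], 0.97), ([0.446, 0.047, 0.008], 0.93), ([0.244, 0.262, 0.0], 0.74), ([0.501, -0.034, 0.172], 0.73)]
[[0.444, 0.141, 0.002]]
top [([0.661, 0.223, 0.154], 0.71), ([0.246, 0.261, 0.0], 0.58), ([0.447, 0.053, 0.003], 0.56), ([0.496, -0.033, 0.172], 0.55)]
[[0.444, 0.14, 0.004]]
to (0.442, 0.139, 0.22, -2.6) shift [ -6.8 -16.9  -0.8] turn -1.9 t 13.8 at [ 0.496 -0.035  0.212] yaw -4.5
```

>>> move_arm:
  series: "-2 -3 -0.8 0 -0.8; -4 -7 -0.8 -1 -0.8; -5.5 -11 -0.8 -1.9 -0.8; -6.5 -14.5 -0.8 -1.9 -0.8; -6.8 -16.9 -0.8 -1.9 -0.8; -6.8 -16.9 -0.8 -1.9 -0.8; -6.8 -16.9 3 -1.9 -0.8; -6.8 -16.9 7 -1.9 -0.8"

```text
time_s: 14.8
position: [0.4421, 0.1381, 0.1413]
tool_rot: [[0.999, -0.046, 0.001], [-0.046, -0.999, -0.0], [0.001, 0.0, -1.0]]
ft_force: [0.5, 0.8, -2.6]
grip_width: 0.0287
gripper_force: 49.9
```

```bash
python3 - <<'E'
from h import *
optics.get_image('wrist');print(np.round(observe()['ft_force'],1))
print([(np.round(d['point'],3).tolist(),round(d['score'],2)) for d in spotter.mark_of('last_a','wrist')],[np.round(d['point'],3).tolist() for d in spotter.mark_of('tray','wrist')])
go(.442,.139,.053,-2.6)
E
```

```text
[-3.  -0.7 -7.9]
[([0.44, 0.137, 0.1], 0.65), ([0.444, 0.051, 0.006], 0.64)] []
to (0.442, 0.139, 0.053, -2.6) shift [ 0.1 -0.1  8.8] turn -0.1 t 14.95 at [0.441 0.138 0.141] yaw -2.7
```

>>> move_arm:
  series: "0.1 -0.1 3 0 -0.8; 0.1 -0.1 6 0 -0.8; 0.1 -0.1 8 0 -0.8; 0.1 -0.1 8.8 0 -0.8; 0.1 -0.1 9 0 -0.8; 0.1 -0.1 9.2 0 -0.8; 0.1 -0.1 9.3 0 -0.8; 0.1 -0.1 9.3 0 -0.8"

```text
time_s: 15.95
position: [0.4422, 0.1398, 0.0495]
tool_rot: [[0.999, -0.046, 0.0], [-0.046, -0.999, 0.0], [0.0, -0.0, -1.0]]
ft_force: [0.6, -0.6, -1.4]
grip_width: 0.0289
gripper_force: 50.0
```

>>> move_arm:
  series: "0 0 0.1 0 -0.8; 0 0 0.15 0 -0.8; 0 0 0.15 0 -0.8"

```text
time_s: 16.32
position: [0.4421, 0.1398, 0.0477]
tool_rot: [[0.999, -0.046, -0.0], [-0.046, -0.999, 0.0], [-0.0, -0.0, -1.0]]
ft_force: [0.2, 0.4, -0.3]
grip_width: 0.0288
gripper_force: 50.3
```

>>> move_arm:
  series: "0 0 0.1 0 -0.8; 0 0 0.1 0 -0.8"

```text
time_s: 16.58
position: [0.4419, 0.1398, 0.0476]
tool_rot: [[0.999, -0.045, 0.0], [-0.045, -0.999, -0.0], [0.0, 0.0, -1.0]]
ft_force: [-5.2, 0.4, 11.6]
grip_width: 0.0287
gripper_force: 51.7
```

Contact. Release and lift.

>>> move_arm:
  series: "0 0 0 0 -0.3; 0 0 0 0 0.1; 0 0 0 0 0.25; 0 0 0 0 0.25; 0 0 0 0 0.25; 0 0 -3 0 0.25; 0 0 -8 0 0.25; 0 0 -14 0 0.25"

```text
time_s: 17.58
position: [0.4415, 0.1397, 0.1878]
tool_rot: [[0.999, -0.046, -0.002], [-0.046, -0.999, -0.0], [-0.002, 0.0, -1.0]]
ft_force: [0.7, 0.4, 0.3]
grip_width: 0.0533
gripper_force: 0.0
```

```bash
python3 - <<'E'
from h import *
for n in ['scene','wrist']:
    optics.get_image(n)
    print(n,[(np.round(d['point'],3).tolist(),round(d['score'],2)) for d in spotter.mark_of('last_a',n)])
    print([np.round(d['point'],3).tolist() for d in spotter.mark_of('tray',n)])
go(.655,.223,.28,-4.5)
E
```

```text
scene [([0.244, 0.265, -0.0], 0.91), ([0.446, 0.052, 0.01], 0.7), ([0.446, 0.14, 0.006], 0.6), ([0.656, 0.223, 0.148], 0.58), ([0.738, 0.132, -0.005], 0.46)]
[[0.438, 0.141, -0.0]]
wrist [([0.44, 0.139, 0.009], 0.86), ([0.441, 0.049, 0.004], 0.63)]
[[0.367, 0.531, 0.002]]
to (0.655, 0.223, 0.28, -4.5) shift [20.9 -9.3 -9.5] turn 1.9 t 17.875 at [0.441 0.14  0.185] yaw -2.6
```

>>> move_arm:
  series: "2 -1 -5 1 0.25; 6 -3 -9.5 1.9 0.25; 12 -6 -9.5 1.9 0.25; 17 -8 -9.5 1.9 0.25; 20.9 -9.3 -9.5 1.9 0.25; 20.9 -9.3 -9.5 1.9 0.25; 20.9 -9.3 -9.5 1.9 0.25"

```text
time_s: 18.75
position: [0.6546, 0.223, 0.2804]
tool_rot: [[0.997, -0.079, -0.002], [-0.079, -0.997, -0.0], [-0.002, 0.001, -1.0]]
ft_force: [-0.3, -0.4, 1.4]
grip_width: 0.0532
gripper_force: 0.0
```

```bash
python3 - <<'E'
from h import *
w=optics.get_image('wrist')
print([(np.round(d['point'],3).tolist(),round(d['score'],2)) for d in spotter.mark_of('last_a','wrist')])
go(.656,.223,.192,-4.5)
E
```

```text
[([0.654, 0.222, 0.15], 0.87), ([0.443, 0.05, 0.004], 0.82), ([0.243, 0.268, 0.001], 0.75), ([0.44, 0.138, 0.009], 0.54)]
to (0.656, 0.223, 0.192, -4.5) shift [ 0.2 -0.   9. ] turn -0.0 t 18.85 at [0.654 0.223 0.282] yaw -4.5
```

>>> move_arm:
  series: "0 0 3 0 0.25; 0 0 6 0 0.25; 0 0 8 0 0.25; 0 0 8.9 0 0.25; 0 0 8.9 0 0.25; 0 0 8.9 0 -0.4; 0 0 8.9 0 -0.8; 0 0 8.9 0 -0.8"
  force: 40

```text
time_s: 19.85
position: [0.6555, 0.2232, 0.194]
tool_rot: [[0.997, -0.079, 0.002], [-0.079, -0.997, 0.001], [0.002, -0.001, -1.0]]
ft_force: [-1.4, 0.0, 5.8]
grip_width: 0.0294
gripper_force: 40.6
```

>>> move_arm:
  series: "0 0 0 0 -0.8; 0 0 -1 0 -0.8; 0 0 -2 0 -0.8; 0 0 -2.1 0 -0.8; -2 0 -2.1 0 -0.8; -5 0 -2.1 0 -0.8; -9 0 -2.1 0 -0.8; -14 0 -2.1 0 -0.8"
  force: 50

```text
time_s: 20.85
position: [0.5144, 0.234, 0.2132]
tool_rot: [[0.997, -0.079, -0.001], [-0.079, -0.997, -0.0], [-0.001, 0.0, -1.0]]
ft_force: [0.3, -0.3, -0.5]
grip_width: 0.0288
gripper_force: 49.4
```

```bash
python3 - <<'E'
from h import *
for n in ['scene','top']:
    optics.get_image(n)
    print(n,[(np.round(d['point'],3).tolist(),round(d['score'],2)) for d in spotter.mark_of('last_a',n)])
    print([np.round(d['point'],3).tolist() for d in spotter.mark_of('tray',n)])
go(.446,.229,.14,-2.6)
E
```

```text
scene [([0.516, 0.233, 0.167], 0.88), ([0.244, 0.263, 0.0], 0.81), ([0.446, 0.14, 0.008], 0.74), ([0.446, 0.047, 0.012], 0.72)]
[[0.442, 0.139, 0.001]]
top [([0.447, 0.053, 0.006], 0.67), ([0.442, 0.142, 0.007], 0.64), ([0.52, 0.233, 0.172], 0.56), ([0.683, -0.073, 0.002], 0.45)]
[[0.442, 0.138, 0.003]]
to (0.446, 0.229, 0.14, -2.6) shift [-7.   1.1  7.4] turn -1.9 t 21.15 at [0.517 0.234 0.214] yaw -4.5
```

>>> move_arm:
  series: "-4 0.6 0 -1 -0.8; -7 1.2 2 -1.9 -0.8; -7 1.2 6 -1.9 -0.8; -7 1.2 10 -1.9 -0.8; -7 1.2 13.5 -1.9 -0.8; -7 1.2 15.5 -1.9 -0.8; -7 1.2 16 -1.9 -0.8; -7 1.2 16 -1.9 -0.8"

```text
time_s: 22.15
position: [0.4457, 0.2277, 0.0539]
tool_rot: [[0.999, -0.046, 0.0], [-0.046, -0.999, 0.0], [0.0, -0.0, -1.0]]
ft_force: [-0.3, -0.0, -0.7]
grip_width: 0.029
gripper_force: 49.6
```

>>> move_arm:
  series: "0 0 0.1 0 -0.8; 0 0 0.2 0 -0.8; 0 0 0.3 0 -0.8; 0 0 0.3 0 -0.8"

```text
time_s: 22.65
position: [0.4448, 0.2277, 0.0508]
tool_rot: [[0.999, -0.046, 0.0], [-0.046, -0.999, 0.0], [0.0, -0.0, -1.0]]
ft_force: [1.3, -0.4, -1.0]
grip_width: 0.0292
gripper_force: 49.6
```

>>> move_arm:
  series: "0 0 0.1 0 -0.8; 0 0 0.15 0 -0.8; 0 0 0.15 0 -0.8"

```text
time_s: 23.02
position: [0.4448, 0.2277, 0.0494]
tool_rot: [[0.999, -0.046, 0.0], [-0.046, -0.999, 0.0], [0.0, -0.0, -1.0]]
ft_force: [-2.6, 0.2, 2.1]
grip_width: 0.0291
gripper_force: 50.1
```

>>> move_arm:
  series: "0 0 0 0 -0.3; 0 0 0 0 0.1; 0 0 0 0 0.25; 0 0 0 0 0.25; 0 0 0 0 0.25; 0 0 -3 0 0.25; 0 0 -8 0 0.25; 0 0 -14 0 0.25"

```text
time_s: 24.02
position: [0.4442, 0.2275, 0.1903]
tool_rot: [[0.999, -0.046, -0.002], [-0.046, -0.999, -0.0], [-0.002, 0.001, -1.0]]
ft_force: [0.7, -0.4, 0.1]
grip_width: 0.0534
gripper_force: 0.0
```

>>> move_arm:
  series: "-2 -4 0 0 0.7; -4 -8 0 0 1; -4 -12 0 0 1; -4 -16 0 0 1; -4 -16 0 0 1; -4 -16 0 0 1"

```text
time_s: 24.78
position: [0.412, 0.3888, 0.189]
tool_rot: [[0.999, -0.046, -0.0], [-0.046, -0.999, -0.001], [-0.0, 0.001, -1.0]]
ft_force: [0.1, 0.3, -0.1]
grip_width: 0.0854
gripper_force: 0.0
```

```bash
python3 - <<'E'
from h import *
p=[]
for n in ['scene','top']:
    im=optics.get_image(n);p.append(im['pixels'])
    print(n,[(np.round(d['point'],3).tolist(),round(d['score'],2)) for d in spotter.mark_of('last_a',n)])
    print([np.round(d['point'],3).tolist() for d in spotter.mark_of('tray',n)])
im,r=tray();print(r)
cv2.imwrite('pics/p5.png',np.hstack([cv2.resize(p[0][160:310,220:420],(400,300)),cv2.resize(p[1][130:295,180:400],(400,300))]))
s=observe();print(s['position'],s['grip_width'])
E
```

```text
scene [([0.444, 0.23, 0.004], 0.9), ([0.242, 0.263, 0.002], 0.87), ([0.447, 0.046, 0.01], 0.75), ([0.448, 0.14, 0.008], 0.6), ([0.6, 0.48, -0.007], 0.22)]
[[0.444, 0.14, 0.0], [0.448, 0.227, 0.004]]
top [([0.444, 0.142, 0.009], 0.71), ([0.445, 0.051, 0.001], 0.7), ([0.449, 0.227, 0.007], 0.69), ([0.246, 0.266, 0.001], 0.69)]
[[0.445, 0.14, 0.004]]
((0.44051235914230347, 0.13964861631393433), (0.3512202203273773, 0.16103985905647278), 87.43944549560547)
[0.41230557 0.38889488 0.18936353] 0.08562476501208031
```

View pics/p5.png

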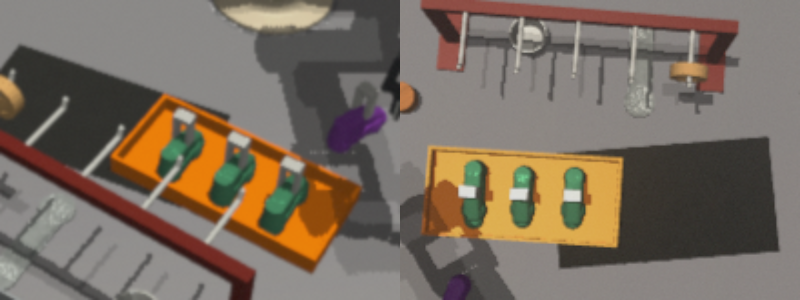

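All three lasts stand upright in the tray: top half at (474,190), (522,190) and (573,190). The tray has not moved. Next I'll turn the fingers to span the tray's near end wall at +y and push toward -y.

>>> move_arm:
  series: "1 1 0 -10 1; 2 1.5 0 -20 1; 3 2 0 -30 1; 3.9 2.2 0 -40 1; 3.9 2.2 0 -50 1; 3.9 2.2 0 -60 1; 3.9 2.2 0 -70 1; 3.9 2.2 0 -80 1"

```text
time_s: 26.12
position: [0.4502, 0.3654, 0.1892]
tool_rot: [[0.213, 0.977, -0.0], [0.977, -0.213, -0.0], [-0.0, -0.0, -1.0]]
ft_force: [0.3, -1.1, -0.5]
grip_width: 0.0853
gripper_force: 0.0
```

```bash
python3 -c "
from h import *
go(.450,.362,.03,87.4);print(observe()['q'])"
```

```text
to (0.45, 0.362, 0.03, 87.4) shift [-0.3  0.1 15.9] turn -9.7 t 26.125 at [0.45  0.365 0.189] yaw 77.7
[ 2.73704674e+01  2.49226258e+01  6.96712958e+01 -1.68285265e-04
  8.54070614e+01  3.96740514e+01]
```

>>> move_arm:
  series: "0 0 3 -5 1; 0 0 7 -9.7 1; -0.3 0 11 -9.7 1; -0.3 0 15 -9.7 1; -0.3 0 18 -9.7 1; -0.3 0 20 -9.7 1; -0.3 0 20.5 -9.7 1; -0.3 0 20.5 -9.7 1"

```text
time_s: 27.12
position: [0.4497, 0.3627, -0.0154]
tool_rot: [[0.051, 0.999, 0.0], [0.999, -0.051, 0.0], [0.0, 0.0, -1.0]]
ft_force: [0.0, -0.2, 0.9]
grip_width: 0.0856
gripper_force: 0.0
```

```bash
python3 - <<'E'
from h import *
s=optics.get_image('scene')
o=observe();print(np.round(o['ft_force'],1))
cv2.imwrite('pics/p6.png',cv2.resize(s['pixels'][150:330,260:460],(800,600)))
w=optics.get_image('wrist');cv2.imwrite('pics/w6.png',w['pixels'])
im,r=tray();print(r)
go(.450,.332,-.028,87.4)
E
```

```text
[ 0.5  0.4 -0.6]
((0.4394327998161316, 0.14017200469970703), (0.35143256187438965, 0.16102644801139832), 87.81051635742188)
to (0.45, 0.332, -0.028, 87.4) shift [-3.1  0.2  1.3] turn -0.3 t 27.275 at [ 0.45   0.363 -0.015] yaw 87.1
```

View pics/p6.png

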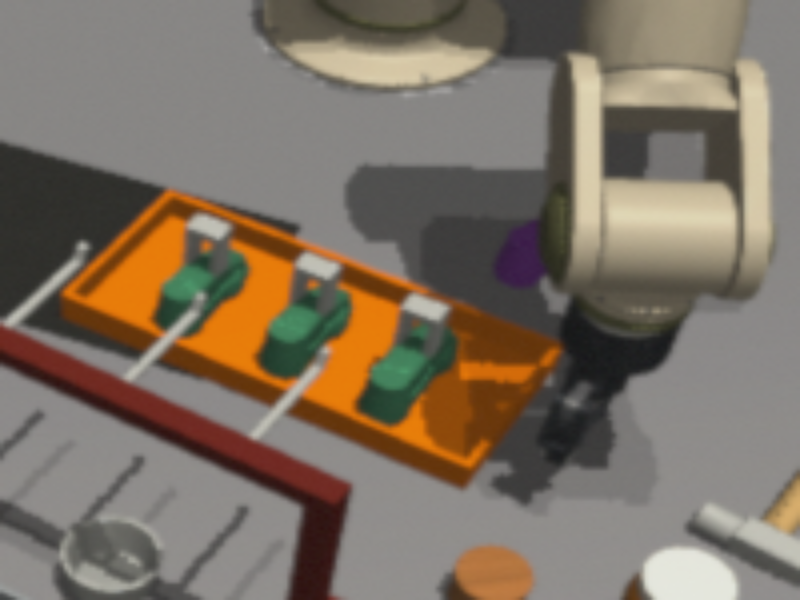

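The scene crop shows the fingers just outside the tray's +y end, with the near finger tip at (555,455) slightly above the bench. The lasts are standing and nothing else is close. I'll lower a little and approach.

>>> move_arm:
  series: "0 0 0.6 0 1; 0 0 1.2 0 1; -0.8 0 1.2 0 1; -1.6 0 1.2 0 1; -2.2 0 1.2 0 1; -2.6 0 1.2 0 1; -3 0 1.2 0 1; -3 0 1.2 0 1"

```text
time_s: 28.28
position: [0.448, 0.3325, -0.0277]
tool_rot: [[0.051, 0.999, 0.0], [0.999, -0.051, 0.0], [0.0, 0.0, -1.0]]
ft_force: [-0.0, 0.6, 1.1]
grip_width: 0.0853
gripper_force: 0.0
```

```bash
python3 - <<'E'
from h import *
im,r=tray();print(r)
for n in ['scene','top']:
    optics.get_image(n); print([np.round(d['point'],3).tolist() for d in spotter.mark_of('tray',n)])
go(.4225,.071,-.028,94.8)
E
```

```text
((0.43915387988090515, 0.1385173201560974), (0.34927454590797424, 0.1609790027141571), 87.89122009277344)
[[0.442, 0.138, 0.0]]
[[0.442, 0.137, 0.008], [0.416, -0.491, 0.002]]
to (0.4225, 0.071, -0.028, 94.8) shift [-26.3  -1.2   0. ] turn -7.7 t 28.525 at [ 0.448  0.333 -0.028] yaw 87.1
```

>>> move_arm:
  series: "-0.8 0 0 0 1; -1.8 -0.1 0 -0.5 1; -3 -0.2 0 -0.9 1; -4.2 -0.3 0 -1.2 1; -5.4 -0.4 0 -1.6 1; -6.6 -0.5 0 -2 1; -7.6 -0.5 0 -2.3 1; -8.4 -0.6 0 -2.5 1"

```text
time_s: 29.52
position: [0.4378, 0.2484, -0.0278]
tool_rot: [[0.007, 1.0, 0.0], [1.0, -0.007, 0.0], [0.0, 0.0, -1.0]]
ft_force: [0.4, 3.4, -1.0]
grip_width: 0.0852
gripper_force: 2.0
```

```bash
python3 - <<'E'
from h import *
im,r=tray();print(r)
for n in ['scene','top']:
    optics.get_image(n); print([np.round(d['point'],3).tolist() for d in spotter.mark_of('tray',n)],[(np.round(d['point'],3).tolist(),round(d['score'],2)) for d in spotter.mark_of('last_a',n)])
go(.4225,.071,-.028,94.8)
E
```

```text
((0.4382336735725403, 0.062316566705703735), (0.3496816158294678, 0.16121025383472443), 89.66963958740234)
[[0.439, 0.06, -0.002]] [([0.45, -0.031, 0.01], 0.98), ([0.444, 0.062, 0.007], 0.8), ([0.241, 0.262, -0.001], 0.66), ([0.438, 0.15, 0.003], 0.62)]
[[0.44, 0.063, 0.002]] [([0.444, 0.153, 0.005], 0.95), ([0.44, 0.064, 0.005], 0.83), ([0.444, -0.026, 0.001], 0.78)]
to (0.4225, 0.071, -0.028, 94.8) shift [-17.8  -1.4   0. ] turn -5.2 t 29.875 at [ 0.438  0.249 -0.028] yaw 89.6
```

>>> move_arm:
  series: "-0.6 0 0 0 1; -1.7 -0.1 0 -0.5 1; -2.9 -0.2 0 -0.9 1; -4.2 -0.3 0 -1.3 1; -5.5 -0.4 0 -1.7 1; -6.8 -0.5 0 -2.1 1; -8 -0.6 0 -2.5 1; -9 -0.7 0 -2.8 1"

```text
time_s: 30.88
position: [0.4299, 0.1583, -0.0278]
tool_rot: [[-0.042, 0.999, -0.0], [0.999, 0.042, -0.0], [-0.0, -0.0, -1.0]]
ft_force: [0.2, 4.5, 0.0]
grip_width: 0.0855
gripper_force: 2.1
```

```bash
python3 - <<'E'
from h import *
im,r=tray();print(r)
for n in ['scene','top']:
    optics.get_image(n); print([np.round(d['point'],3).tolist() for d in spotter.mark_of('tray',n)],[np.round(d['point'],3).tolist() for d in spotter.mark_of('mat',n)])
go(.4225,.071,-.028,94.8)
E
```

```text
((0.4391615688800812, -0.026535391807556152), (0.16204534471035004, 0.3501395881175995), 2.5041894912719727)
[[0.442, -0.027, 0.002]] []
[[0.444, -0.029, 0.004]] []
to (0.4225, 0.071, -0.028, 94.8) shift [-8.8 -1.1  0. ] turn -2.4 t 31.225 at [ 0.43   0.159 -0.028] yaw 92.4
```

>>> move_arm:
  series: "-0.6 0 0 0 1; -1.7 -0.1 0 -0.4 1; -2.9 -0.2 0 -0.8 1; -4.2 -0.3 0 -1.2 1; -5.5 -0.4 0 -1.6 1; -6.8 -0.5 0 -2 1; -7.8 -0.6 0 -2.3 1; -8.5 -0.7 0 -2.5 1"

```text
time_s: 32.22
position: [0.4264, 0.0733, -0.0278]
tool_rot: [[-0.085, 0.996, -0.0], [0.996, 0.085, 0.0], [0.0, -0.0, -1.0]]
ft_force: [0.3, 4.5, -0.1]
grip_width: 0.0855
gripper_force: 2.2
```

>>> move_arm:
  series: "0 0 0 0 1; 1 0 0 0 1; 3 0 0 0 1; 5 0 -3 0 1; 7 0 -7 0 1; 9 0 -12 0 1; 12 0 -16 0 1; 12 0 -16 0 1"

```text
time_s: 33.22
position: [0.417, 0.1957, 0.1347]
tool_rot: [[-0.088, 0.996, 0.006], [0.996, 0.088, 0.001], [0.001, 0.006, -1.0]]
ft_force: [-0.6, 0.9, -1.5]
grip_width: 0.0856
gripper_force: 0.0
```

```bash
python3 - <<'E'
from h import *
im,r=tray();print(r)
p=im['pixels']
for n in ['scene','top']:
    s=optics.get_image(n); print([np.round(d['point'],3).tolist() for d in spotter.mark_of('tray',n)],[np.round(d['point'],3).tolist() for d in spotter.mark_of('mat',n)],[(np.round(d['point'],3).tolist(),round(d['score'],2)) for d in spotter.mark_of('last_a',n)])
    if n=='scene': q=s['pixels']
cv2.imwrite('pics/end.png',np.hstack([cv2.resize(q[120:345,150:450],(400,300)),cv2.resize(p[130:310,180:420],(400,300))]))
print(observe()['ft_force'])
E
```

```text
((0.4440275728702545, -0.11170533299446106), (0.16216105222702026, 0.3516012728214264), 4.713198661804199)
[[0.445, -0.112, 0.001]] [] [([0.242, 0.267, 0.002], 0.77), ([0.46, -0.203, 0.01], 0.72), ([0.452, -0.113, 0.007], 0.58)]
[[0.449, -0.112, 0.005]] [[0.448, -0.114, 0.004]] [([0.445, -0.11, 0.007], 0.81), ([0.459, -0.198, 0.001], 0.75), ([0.442, -0.022, 0.007], 0.55)]
[ 0.139423   -0.2893669   0.30598476]
```

View pics/end.png

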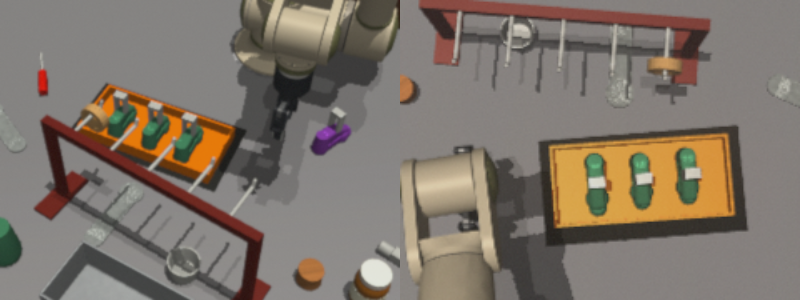

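The tray lies wholly and squarely on the mat, with a black border on all sides. All three lasts are upright at top half (596,185), (642,180) and (688,175), and the arm is clear.

```bash
python3 -c "
from rig import order
print(order.close_job())"
```

```text
the job is handed in; nothing more can be done
None
```

The job is handed in: all three green lasts stand upright in the orange tray, which the last camera check showed lying square on the black mat and about 1 cm or less off its centre. The roll is still on its hook and the arm is clear, but hand-in returned no verdict.

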